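Level the pull-out tray with its screw foot

TASK

The pull-out tray must be set level: its free end is sprung up off the counter, so the spirit level lying on it only reads true while it is pushed down until the tray's foot stands on the counter. Turn the foot's knob, regrasping as often as needed, until the bubble rests between its two lines when the level is pushed down like that. Finish while holding: the gripper still pressing gently on top of the level, the foot on the counter and the bubble between the lines, with the level still lying flat along the tray and the kitchen things undisturbed.

Things in the scene. Friction and masses are not known exactly. Their poses are not given: they have to be found in the camera images.
- tray (a joint): Tilt in rad of the white tray (360 mm x by 350 mm y, rim 24 mm high), hinged along its +y (cabinet) end, hinge 50 mm above the counter: 0 level, positive when the free (-y) end is high. A spring lifts it to a stop at +0.045; 2.5 to 4.5 N on the level's free-side block push it down until the foot meets the counter, at first below 0 as the foot is always screwed in too far.
- tray_mid (a point): Centre of the tray's floor (upper face), 183 mm from the hinge line. x across the tray, y towards the cabinet, z up.
- knob (a joint): Turn of the grey foot knob, rad, growing clockwise seen from above (0 to 8). Clockwise screws the foot out, 2.5 mm per rad, and raises the free end. Starts at 1.4 to 2.4 and needs 2 to 4.2 rad more. Stiff (0.09 N m), stays where left. Foot 400 mm from the hinge: 1 rad of knob tilts the pressed tray by 0.00625 rad and moves the bubble 3.6 mm towards the free (-y) end.
- knob_grip (a point): Grip point on the knob's vertical axis, 45 mm outside the middle of the tray's free (-y) end. Upright bar 46 mm long (this point's x), 13 mm thick (y), 30 mm high on a disc 48 mm across. The point is 6 mm below the bar's top, 24 mm above the disc's top; z up. It turns with the knob and rides up and down with the tray, about 18 mm higher unpressed than level.
- foot: The levelling foot below the knob: black rubber disc 36 mm across, 8 mm thick, on a 12 mm steel screw. Origin at the centre of its sole; z up. It touches the counter (z = 0) when the tray is pushed fully down.
- level: Loose aluminium spirit level, 28 mm wide (x), 200 mm long (y), 45 mm high, about 0.3 kg, lying along the tray. Origin at the centre of its underside, y towards the cabinet. The glass vial fills the middle 80 mm of its top; on either side is a flat solid end block, 40 to 100 mm from the middle, top at z = 45 mm: press there, best on the free (-y) side.
- vial_mid (a point): Centre of the vial, at its top (44 mm above the level's underside), midway between its two black lines. The lines' inner edges are 9.5 mm either side.
- bubble_mid (a point): Top of the pale bubble, 14 mm long along the level, in a vial 19 mm in diameter. It travels along the level's y only.
- bubble (a joint): Where the bubble stands, in m along the level's y from the middle of the vial, -0.020 to +0.020 (ends of its travel). It goes to the high end, 0.57 m per rad of tilt: positive = the cabinet (+y) end is high, that is, the free end is low. It takes about 1.5 s to settle. At the start, unpressed, it stands at the -y end.
- mug: Red ceramic mug, 72 mm across, 85 mm high, on the tray near the cabinet end. Leave alone.
- measuring_cup: Glass measuring cup, 74 mm across, 85 mm high, on the tray near the cabinet end. Leave alone.
- whisk: Steel whisk, 240 mm long, 36 mm high, along the tray's +x side. Leave alone.
- tongs: Wooden salad tongs, 240 mm long, 12 mm high, along the tray's -x side. Leave alone.
Mind the look-alikes: they are no part of the job. Leave any orange or yellow look-alike of the level alone.

How it is judged:
By the outcome, as a careful person would: the job done as asked, in the order asked, and still so for the second after the job is handed in, while the arm keeps its last pose, push and grip.
It also fails if it takes over 72 s, if anything falls off the work surface, if the arm or the gripper's body presses on something with over 40 N, if the wrist force passes 120 N, or if a joint passes its speed limit or range.

ROBOT

A 6-joint arm with a two-finger parallel gripper is mounted at the origin on the work surface. World frame = base frame: x ahead of the robot, y to its left, z up, the work surface at z = 0. Lengths are in m, angles in rad, forces in N, time in s.
With the tool pointing down it reaches from about 0.25 to 0.725 m from the base axis. Payload 4 kg.
Tool frame: the origin (TCP) lies between the finger pads; the fingertips stand 11 mm ahead of it and the grasp point (between the pads) lies 8 mm behind it (ctrl.tips_ahead is the distance from the TCP to the fingertips, in m); z points along the fingers, y is the line along which they close (so a half turn about z gives the same grasp; the last joint's range is limited). The gripper opens to 85 mm and grips with 20 to 120 N. Pads are 22 mm wide; open, the fingers measure 114 mm over their backs; the gripper's body (76 mm by 85 mm) begins 54 mm behind the grasp point. The pads swing forward as they close: fully open they stand 13 mm farther back than shut.
Start: joints at [1.315, 0.241, 0.005, 1.335, 0, 1.571], TCP at [0.127, 0.484, 0.242] pointing down, gripper open.
Joint ranges: [-2.72, 2.72], [-1.05, 1.87], [-1.09, 1.28], [-1.99, 2.15], [-1.42, 1.44], [-3.14, 3.14]. Speed limits (rad/s): [2.79, 2.79, 3.14, 3.14, 3.14, 3.14].

INTERFACE

Orientations are given as a unit quaternion [x, y, z, w].
In Python, from cell import ctrl gives the robot as it stands. The module is installed in compiled form; this text tells all that it offers. Calls block until the motion is done:
- ctrl.movep(position, orientation): joint-space move of the TCP to a pose.
- ctrl.line_to(position, orientation=None, vel=0.15): straight line of the TCP; orientation=None keeps the orientation; vel is the mean speed in m/s.
- ctrl.move_joints(angles): joint-space move.
- ctrl.move_gripper(opening, grasp_force=None): finger opening in m; grasp_force is the grip in N (None keeps the last); returns when the fingers have stopped.
- ctrl.wait(seconds).
- ctrl.ik(position, orientation): joint angles nearest the present ones, or None.
- ctrl.camera(name): name is "side" or "top" or "wrist"; returns (picture, depth): 400x640x3 uint8, blue, green, red; 400x640 float32, m along the optical axis (not along the pixel's ray), 0 where there is no reading.
- ctrl.camera_model(name): a dict with "fx", "fy", "cx", "cy" (pixels), "dist_coeffs" ([k1, k2, p1, p2, k3] as OpenCV has them; the pictures are not rectified), "T" (4x4, takes a point from camera to world coordinates). Camera axes: x right, y up, looking along -z (the intrinsics and any distortion apply to the point x, -y, -z); pixel columns grow to the right and rows downward; lengths in m; the calibration is good to about 2 mm. A picture is of the moment at which its call begins: read the wrist's pose just before it. camera_model takes no time and is no camera call; for the wrist camera it gives the pose at the moment of the call.
A pose or a line that the arm cannot do raises ctrl.PlanningError and nothing moves.
- ctrl.job_done(): hands the job in; it is judged then, once.
Readings, each from a call of its own:
- ctrl.current_clock(): time.
- ctrl.current_q(): joint angles.
- ctrl.current_qd(): joint speeds.
- ctrl.current_effort(): joint torques, N m.
- ctrl.current_ee_pos(): TCP position.
- ctrl.current_orientation(): TCP orientation.
- ctrl.current_wrist_force(): force on the tool from outside, world axes, zero at the start.
- ctrl.current_moment(): the same for the moment, N m.
- ctrl.current_gripper_width(): finger opening in m.
- ctrl.current_grip_force(): force on a finger pad.
Only numpy, scipy, OpenCV 4.12 (cv2) and the standard library are available. Lean on these libraries where they do the work, as an engineer would, in place of code of your own. Each camera call takes 0.05 s, during which the arm holds its last target. There are 200 camera calls.

## Working session

There is one attempt and no reset: what is moved stays moved. The work goes in short steps, each a Python script; the robot and the scene stay as the last script left them, time stands still between calls to the robot, and variables do not carry over. Pictures are saved under pics/ and viewed, at most 10 in all, crops included, and the job is handed in when it is done.

```bash
mkdir -p pics; cat > h.py <<'E'
import numpy as np, cv2
from cell import ctrl
def pts(name):
    """picture, and per-pixel world points from depth"""
    m=ctrl.camera_model(name); im,d=ctrl.camera(name)
    return im,d,m
def world(m,uv,depth):
    K=np.array([[m['fx'],0,m['cx']],[0,m['fy'],m['cy']],[0,0,1]])
    uv=np.asarray(uv,float).reshape(-1,1,2)
    n=cv2.undistortPoints(uv,K,np.array(m['dist_coeffs'],float)).reshape(-1,2)
    depth=np.asarray(depth,float).reshape(-1)
    c=np.c_[n[:,0]*depth,-n[:,1]*depth,-depth,np.ones(len(n))]
    return (c@np.asarray(m['T']).T)[:,:3]
def onplane(m,uv,z):
    a=world(m,uv,np.ones(len(np.asarray(uv).reshape(-1,2))))
    o=np.asarray(m['T'])[:3,3]
    return o+(a-o)*((z-o[2])/(a[:,2]-o[2]))[:,None]
E
python3 - <<'E'
from h import *
for n in ['side','top','wrist']:
    im,d,m=pts(n); cv2.imwrite(f'pics/{n}0.png',im); np.save(f'pics/{n}0.npy',d)
    print(n,np.round(m['T'],3).tolist(),m['fx'],m['dist_coeffs'])
print(ctrl.current_clock(),ctrl.current_orientation(),ctrl.current_wrist_force())
E
```

```text
side [[0.998, 0.048, -0.047, 0.448], [-0.067, 0.683, -0.727, -0.728], [-0.002, 0.729, 0.685, 0.763], [0.0, 0.0, 0.0, 1.0]] 386.72449578827667 [-0.0149976  0.         0.         0.         0.       ]
top [[-0.029, 0.974, -0.223, 0.216], [-1.0, -0.027, 0.01, -0.006], [0.004, 0.223, 0.975, 1.427], [0.0, 0.0, 0.0, 1.0]] 453.7834485726889 [-0.10199154  0.          0.          0.          0.        ]
wrist [[0.253, -0.931, -0.264, 0.06], [0.967, 0.243, 0.071, 0.501], [-0.002, -0.274, 0.962, 0.373], [0.0, 0.0, 0.0, 1.0]] 303.33812499504336 [-0.05672552  0.          0.          0.          0.        ]
0.15 [ 1.27558539e-01  9.91830704e-01 -8.14595453e-04 -9.65421362e-05] [ 0.1848684   0.49852627 -0.0104503 ]
```

View pics/top0.png

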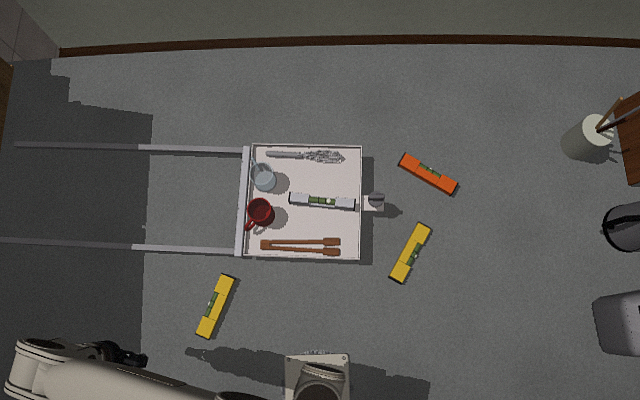

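View pics/side0.png

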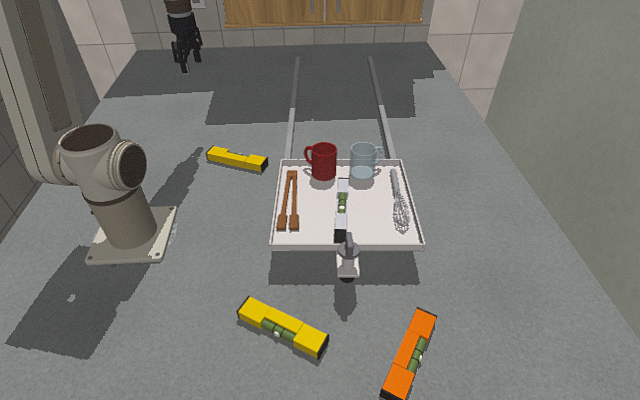

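The top view shows the tray at columns 245–360, the grey level from (289,197) to (355,206), and the knob at (375,199). The yellow and orange levels lie off the tray. Next I'll turn those pixels into positions.

```bash
python3 - <<'E'
from h import *
m=ctrl.camera_model('top'); d=np.load('pics/top0.npy')
for nm,u,v in [('knob',375,199),('lev free',350,205),('lev cab',293,198),('bub?',331,201),('tray floor',340,180),('rim free',361,230),('rim+x',300,145),('rim-x',300,257)]:
    print(nm,world(m,[[u,v]],[d[v,u]]).round(3),onplane(m,[[u,v]],.1).round(3))
E
```

```text
knob [[ 0.537 -0.186  0.144]] [[ 0.548 -0.192  0.1  ]]
lev free [[ 0.529 -0.114  0.112]] [[ 0.532 -0.115  0.1  ]]
lev cab [[0.557 0.056 0.105]] [[0.558 0.056 0.1  ]]
bub? [[ 0.543 -0.058  0.112]] [[ 0.546 -0.058  0.1  ]]
tray floor [[ 0.62  -0.09   0.068]] [[ 0.611 -0.088  0.1  ]]
rim free [[ 0.473 -0.155 -0.004]] [[ 0.454 -0.145  0.1  ]]
rim+x [[0.736 0.032 0.079]] [[0.728 0.031 0.1  ]]
rim-x [[0.382 0.039 0.075]] [[0.379 0.038 0.1  ]]
```

```bash
python3 - <<'E'
import cv2
a=cv2.imread('pics/top0.png')[180:220,280:390]; cv2.imwrite('pics/topc.png',cv2.resize(a,None,fx=7,fy=7,interpolation=cv2.INTER_CUBIC))
E
```

```text
(no output)
```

View pics/topc.png

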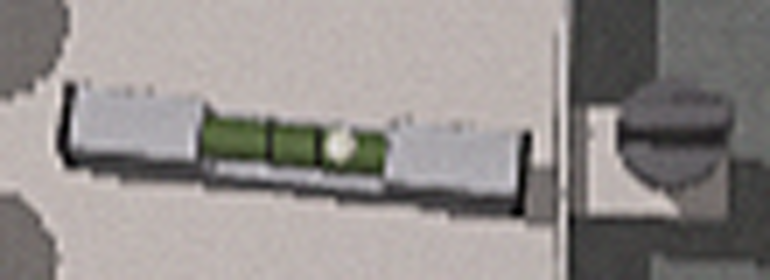

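The crop shows the level's ends at about (290,197) and (355,203). The bubble is at (329,201), free-side of the lines, and the knob bar lies along world y. I'll move above the free block with the wrist camera on the cabinet side, then press and read the bubble.

```bash
cat >> h.py <<'E'
from scipy.spatial.transform import Rotation as R
def down(yaw):
    """tool pointing down, tool x along world angle yaw"""
    x=np.array([np.cos(yaw),np.sin(yaw),0]); z=np.array([0,0,-1.]); y=np.cross(z,x)
    return R.from_matrix(np.c_[x,y,z]).as_quat()
def press(p,q,z0,fmin,zmin,step=.001):
    """lower until the force up exceeds fmin over that in the air"""
    f0=ctrl.current_wrist_force()[2]; z=z0
    while z>zmin:
        z-=step; ctrl.line_to([p[0],p[1],z],q,vel=.03)
        f=ctrl.current_wrist_force()[2]-f0
        if f>fmin: break
    return z,f
E
python3 - <<'E'
from h import *
m=ctrl.camera_model('top')
e=onplane(m,[[289.7,197.4],[355,202.9]],.112); print(e.round(4),np.linalg.norm(e[0]-e[1]))
a=(e[0]-e[1])[:2]; yaw=np.arctan2(a[1],a[0]); c=e.mean(0)[:2]; u=a/np.linalg.norm(a)
p=c-.07*u; print('yaw',yaw,'c',c,'p',p)
q=down(yaw)
for dy in np.arange(0,3.2,.4): # j6 direction/limits at the knob
    j=ctrl.ik([.54,-.188,.2],down(np.pi/2-dy)); print(dy,None if j is None else np.round(j,2))
ctrl.movep([p[0],p[1],.20],q); ctrl.move_gripper(0.0,20)
print(ctrl.current_clock(),ctrl.current_q(),ctrl.current_gripper_width())
im,d,mm=pts('wrist'); cv2.imwrite('pics/w1.png',im); np.save('pics/w1.npy',d)
import pickle; pickle.dump(mm,open('pics/w1.pkl','wb'))
E
```

```text
[[ 0.5571  0.0652  0.112 ]
 [ 0.5347 -0.1294  0.112 ]] 0.19588752963154532
yaw 1.4562298448779 c [ 0.54590406 -0.03214657] p [ 0.53790194 -0.10168768]
0.0 [-0.34  0.4   0.12  1.29  0.    1.24]
0.4 [-0.34  0.4   0.12  1.29  0.    1.64]
0.8 [-0.34  0.4   0.12  1.29  0.    2.04]
1.2000000000000002 [-0.34  0.4   0.12  1.29  0.    2.44]
1.6 [-0.34  0.4   0.12  1.29  0.    2.84]
2.0 [-0.34  0.4   0.12  1.29  0.   -3.05]
2.4000000000000004 [-0.34  0.4   0.12  1.29  0.   -2.65]
2.8000000000000003 [-0.34  0.4   0.12  1.29  0.   -2.25]
3.4583 [-1.86937259e-01  3.55104985e-01  5.17087437e-02  1.26735765e+00
 -2.46815878e-05  1.49851536e+00] 0.00013015909663536543
```

View pics/w1.png

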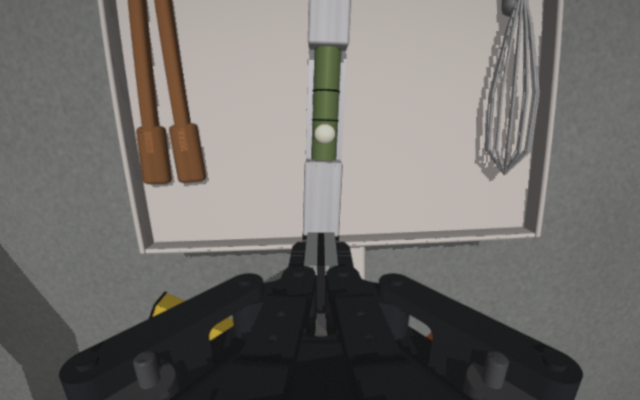

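The wrist view has the closed fingers centred on the free block, with lines at rows 90 and 120 and the bubble at (324,133), outside on the free side. Now I'll press.

```bash
cat >> h.py <<'E'
P=np.array([.5379,-.1017]); Q=down(1.4562)
def bubble(im):
    """bubble offset from midline, mm (+ = cabinet side), from the wrist picture (level vertical in it)"""
    hsv=cv2.cvtColor(im,cv2.COLOR_BGR2HSV)
    g=((hsv[...,0]>30)&(hsv[...,0]<55)&(hsv[...,1]>90)&(hsv[...,2]>40)).astype(np.uint8)
    g[:, :250]=0; g[:,400:]=0; g[230:]=0
    ys,xs=np.nonzero(g); r0,r1=ys.min(),ys.max(); k=np.polyfit(ys,xs,1)
    prof=np.array([im[r,int(round(np.polyval(k,r)))-3:int(round(np.polyval(k,r)))+4].mean((0,1)) for r in range(r0,r1+1)])
    return r0,r1,prof,k
E
python3 - <<'E'
from h import *
ctrl.line_to([P[0],P[1],.135],Q,vel=.08)
z,f=press(P,Q,.135,6.0,.095)
print('z',z,'f',f)
ctrl.wait(2.0); print(ctrl.current_clock(),ctrl.current_wrist_force(),ctrl.current_ee_pos())
im,d,mm=pts('wrist'); cv2.imwrite('pics/w2.png',im)
r0,r1,prof,k=bubble(im); print(r0,r1,k); print(prof.astype(int)[:,[0,1,2]].tolist())
s,_,_=pts('side'); cv2.imwrite('pics/s2.png',s)
E
```

```text
z 0.10499999999999998 f 7.784453610625479
13.975 [-1.91485676 -2.34570012  7.10551301] [ 0.53799    -0.10177664  0.1056523 ]
18 191 [-3.94038522e-02  3.32164939e+02]Traceback (most recent call last):
  File "<stdin>", line 7, in <module>
IndexError: too many indices for array: array is 1-dimensional, but 2 were indexed
```

View pics/w2.png

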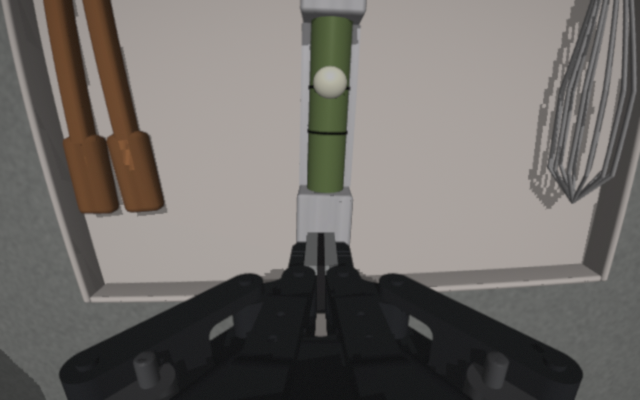

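Pressed with about 7 N, the lines are at rows ≈88 and 131 and the bubble at (330,82). That is about +12.8 mm, so roughly 3.5 rad clockwise is needed. I'll go to the knob and locate it from near.

```bash
python3 - <<'E'
from h import *
import pickle
m=ctrl.camera_model('wrist')
w=onplane(m,[[332,18],[331,88],[330,82],[328,131],[325,191]],.098); print(np.diff(w[:,1]).round(4), (w[2]-(w[1]+w[3])/2)[1])
ctrl.line_to([P[0],P[1],.145],Q,vel=.05)
ctrl.line_to([P[0],P[1],.22],Q)
ctrl.move_gripper(.085)
ctrl.movep([.539,-.188,.24],down(-np.pi/2))
print(ctrl.current_clock(),ctrl.current_q().round(2))
mm=ctrl.camera_model('wrist'); im,d=ctrl.camera('wrist'); cv2.imwrite('pics/w3.png',im); np.save('pics/w3.npy',d); pickle.dump(mm,open('pics/w3.pkl','wb'))
v,u=np.nonzero(d>0); Wp=world(mm,np.c_[u,v],d[v,u])
s=(Wp[:,2]>.125)&(Wp[:,2]<.16)&(np.hypot(Wp[:,0]-.539,Wp[:,1]+.188)<.05)
A=Wp[s]; print(len(A),np.median(A,0),A.min(0),A.max(0))
zt=np.percentile(A[:,2],90); T=A[A[:,2]>zt-.004]
print('top',zt,len(T),cv2.minAreaRect((T[:,:2]*1000).astype(np.float32)))
E
```

```text
[-0.0279  0.0025 -0.0209 -0.0278] 0.011701140115009463
19.2667 [-0.34  0.38  0.2   1.39  0.   -1.91]
1093 [ 0.5465479  -0.194834    0.15270826] [ 0.52638665 -0.21407133  0.12500284] [ 0.56140693 -0.1675677   0.15607885]
top 0.15414283894311587 946 ((546.6901245117188, -190.4077606201172), (45.55732727050781, 12.670516014099121), 88.51518249511719)
```

View pics/w3.png

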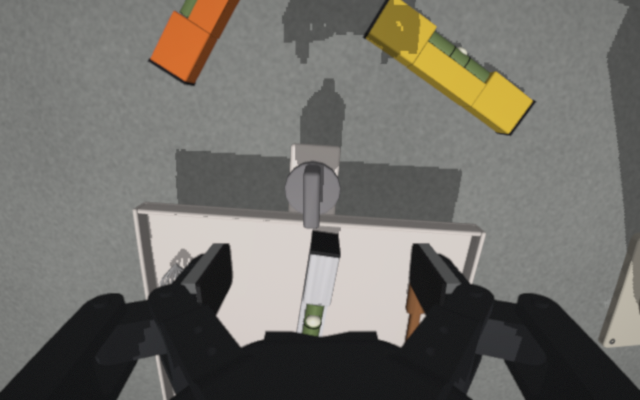

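The knob bar's top measures 45.6 × 12.7 mm (given 46 × 13), centred at (0.547,-0.190) with its top at z 0.154. It lies along 88.5°. I'll grip it and turn it 3.5 rad clockwise with the last joint.

```bash
python3 - <<'E'
from h import *
q=down(np.deg2rad(88.5-180)); p=[.5467,-.1904]
ctrl.movep([*p,.21],q); ctrl.line_to([*p,.143],q,vel=.1)
print('F',ctrl.current_wrist_force().round(2))
ctrl.move_gripper(.0,60); w0=ctrl.current_gripper_width(); print('w',w0,ctrl.current_grip_force(),ctrl.current_wrist_force().round(2))
if .010<w0<.017:
    j=np.array(ctrl.current_q()); n=5
    for i in range(n):
        t=j.copy(); t[5]+=3.5*(i+1)/n; ctrl.move_joints(t)
        print(ctrl.current_gripper_width().round(4),ctrl.current_wrist_force().round(1),ctrl.current_moment().round(2),ctrl.current_q()[5].round(3))
print(ctrl.current_clock())
E
```

```text
F [0.04 0.7  0.51]
w 0.01195180708743144 62.79217600822449 [-2.18 -0.02  1.55]Traceback (most recent call last):
  File "<stdin>", line 10, in <module>
AttributeError: 'float' object has no attribute 'round'
```

The first 0.7 rad was done before my print failed. Continuing with the remaining 2.8 rad.

```bash
python3 - <<'E'
from h import *
j=np.array(ctrl.current_q()); print(j.round(3),ctrl.current_clock())
for a in (1.4,2.8):
    t=j.copy(); t[5]+=a; ctrl.move_joints(t)
    print(ctrl.current_gripper_width(),ctrl.current_wrist_force().round(1),ctrl.current_moment().round(2),ctrl.current_q()[5])
ctrl.move_gripper(.085)
x=ctrl.current_ee_pos(); ctrl.line_to([x[0],x[1],.22],vel=.15)
ctrl.movep([*P,.20],Q); ctrl.move_gripper(0.0,20)
ctrl.line_to([*P,.14],Q,vel=.1)
mm=ctrl.camera_model('wrist'); im,d=ctrl.camera('wrist'); cv2.imwrite('pics/w4.png',im)
print(ctrl.current_clock(),ctrl.current_wrist_force().round(2))
E
```

```text
[-0.335  0.453  0.048  1.165 -0.    -1.181] 21.75
0.011712524498156712 [-2.4  2.5 -0.1] [-0.29  0.39 -0.03] 0.21803797569409114
0.011566812958768338 [-1.2  5.  -1. ] [ 0.41 -0.04 -0.1 ] 1.61817937108009
27.6667 [0.2  0.98 0.63]
```

View pics/w4.png

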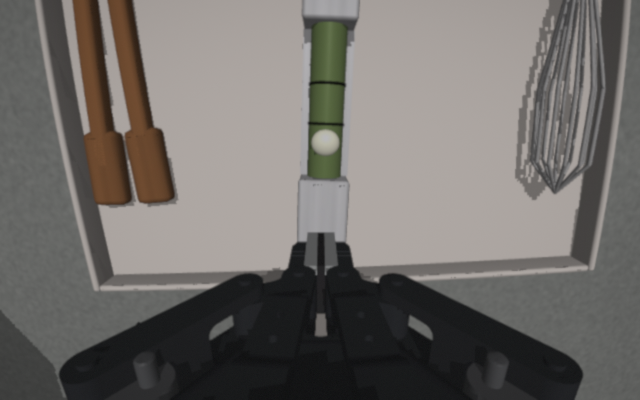

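The level is still lying along the tray, with lines at rows 83 and 124 and the fingers over the block. Pressing again.

```bash
python3 - <<'E'
from h import *
z,f=press(P,Q,.135,6.0,.095); print('z',z,'f',f)
ctrl.wait(2.0); print(ctrl.current_clock(),ctrl.current_wrist_force().round(2),ctrl.current_ee_pos().round(4))
im,d=ctrl.camera('wrist'); cv2.imwrite('pics/w5.png',im)
s,_=ctrl.camera('side')
a=cv2.resize(im[0:260,240:420],None,fx=2,fy=2); b=cv2.resize(s[200:330,280:420],(420,520//1*390//520)); 
b=cv2.copyMakeBorder(b,0,520-b.shape[0],0,0,cv2.BORDER_CONSTANT); cv2.imwrite('pics/c5.png',np.hstack([a,b]))
E
```

```text
z 0.11099999999999999 f 8.796967740123012
35.7667 [-2.99 -2.83  9.37] [ 0.5379 -0.1018  0.112 ]
```

View pics/c5.png

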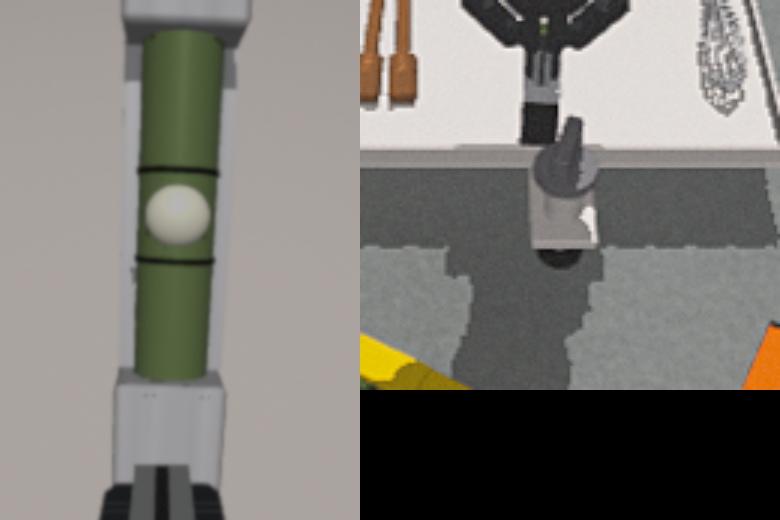

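With the foot pressed down at about 9 N, the bubble (crop row 214) is midway between the lines (rows 171 and 261). The pressed height rose 6 mm, which matches 3.5 rad of knob, and the level is straight with nothing disturbed.

```bash
python3 -c "
from cell import ctrl
print(ctrl.job_done())"
```

```text
the job is handed in; nothing more can be done
None
```

The knob is turned 3.5 rad clockwise and the job is handed in at about 36 s, with the gripper holding about 9 N on the level, the foot pressed down onto the counter and the bubble centred between its lines.

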